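# Set the bearing play of a road wheel on the rotary assembly stand

## Robot

A 7-joint arm with a two-finger parallel gripper is mounted at the origin on the work surface. World frame = base frame: x ahead of the robot, y to its left, z up, the work surface at z = 0. Lengths are in m, angles in rad, forces in N, time in s.
With the tool pointing down it reaches from about 0.4 to 0.875 m from the base axis. Payload 6.5 kg.
Tool frame: the origin (TCP) lies at the very end of the fingers, on their centre line; the grasp point (between the pads) lies 19 mm behind it; z points along the fingers, y is the line along which they close (so a half turn about z gives the same grasp; the last joint's range is limited). The gripper opens to 88 mm and grips with 3 to 60 N. Pads are 18 mm wide; open, the fingers measure 123 mm over their backs; the gripper's body (75 mm by 187 mm) begins 45 mm behind the grasp point.
Start: joints at [1.279, 0.536, -0.004, 1.538, 0.003, 1.067, -0.071], TCP at [0.146, -0.633, 0.204] pointing down, gripper open.
Joint ranges: [-2.7, 2.7], [-0.37, 2.16], [-1.27, 1.26], [0.24, 2.4], [-1.31, 4.45], [0.19, 1.91], [-2.76, 2.76]. Speed limits (rad/s): [2.39, 2.39, 3.14, 3.14, 3.14, 3.14, 3.14].

## Interface

Orientations are given as a 3x3 rotation matrix whose columns are the frame's x, y, z axes.
In Python, from cell import env, imaging gives the robot as it stands.
- The arm moves only by the tool play_rows, never from a script. Its argument "targets" is a list of rows, each an object of numbers: "tx", "ty", "tz": the shift along the tool's x, y, z in m; "ax", "ay", "az": the turn, a rotation vector about the tool's x, y, z in rad; "gripper": the gripper command: -1 is shut, 1 is fully open, values between are in proportion. In form: [{"tx": .., "ty": .., "tz": .., "ax": .., "ay": .., "az": .., "gripper": ..}, ...]. A call has 1 to 8 rows; each row shifts and turns the commanded pose from where the row before left it, along the tool's axes as they then stand; what a row does not reach is not made up. A row lasts 1/10 s, in which the tool goes at most 50 mm and 8.59 degrees, less where a joint would pass 70% of its speed; a pose out of reach is approached as far as the arm can. A call with a gripper value outside its range is refused whole. The fingers move at their own pace and stop on an object; the grip force is fixed at half the most. Time passes only in rows, so rows that do not move let the fingers close. It gives the time, the measured TCP pose, the force, the opening and the grip force at its end, in the units of the state.
- env.get_obs(): the state, without advancing time (a new reading comes with each control period).
- imaging.read_camera(name): name is "scene" or "top"; returns the picture (480x640x3 uint8, red, green, blue); there is no depth.
- imaging.calibration(name): a dict with "intrinsics" (3x3 intrinsics, pixels), "dist_coeffs" ([k1, k2, p1, p2, k3] as OpenCV has them; the pictures are not rectified), "cam_to_world" (4x4, takes a point from camera to world coordinates). Camera axes: x right, y up, looking along -z (the intrinsics and any distortion apply to the point x, -y, -z); pixel columns grow to the right and rows downward; lengths in m; the calibration is good to about 2 mm. A picture is of the moment at which its call begins. calibration takes no time and is no camera call.
- env.close_job(): hands the job in; it is judged then, once.
The state is a dict: "time_s": time; "qpos": joint angles; "joint_velocities": joint speeds; "tau": joint torques, N m; "eef_pos": TCP position; "tool_rot": TCP orientation; "force": force on the tool from outside, world axes, zero at the start; "wrist_torque": the same for the moment, N m; "grip_width": finger opening in m; "gripper_force": force on a finger pad.
Only numpy, scipy, OpenCV 4.12 (cv2) and the standard library are available. Lean on these libraries where they do the work, as an engineer would, in place of code of your own. Each camera call takes 0.05 s, during which the arm holds its last target. There are 200 camera calls.

## Task

Set the wheel bearing on the assembly stand: press the sprung T-handle of the spindle lock down, turn it clockwise to its stop and let go, so that it stays latched down and keeps the spindle from turning. Then screw the big knurled nut on top of the wheel clockwise until it bottoms out, back it off a quarter turn, and finish with the nut still gripped in the fingers there, so it cannot creep before it is pinned. Leave the loose parts and tools on the bench where they are.

Things in the scene. Friction and masses are not known exactly. Their poses are not given: they have to be found in the camera images.
- stand: grey cast rotary stand bolted down, 240 mm across; origin on its vertical spindle axis at bench height, z up. On it a notched steel index plate, free to turn with light friction until locked, carrying a road wheel 124 mm across lying flat (rim 82 mm above the bench) and a steel M24 stub axle (ends at 123 mm). The spindle lock stands 106 mm from the axis in -y, in a sleeve 80 mm high.
- nut_grip (a point): centre of the round knurled steel nut on the stub axle above the wheel hub: 46 mm in diameter, 28 mm high; this point is half-way up, 105 mm above the bench when the nut is home. Four slots a quarter turn apart in its top. The hub under it is 42 mm across, narrower than the nut; the wheel face round it lies 31 mm below this point. Can be gripped at any yaw.
- nut (a joint): how far the nut is unscrewed, rad: 0 = home, bottomed out (hard stop), grows anticlockwise from above; started by hand, it stands 2.2 to 3.4 rad from home. Right-hand thread, pitch 3 mm (sinks 0.48 mm per rad), running friction 0.12 N m, stays where left. Counted relative to the stub axle, which turns along with the nut unless the spindle is locked.
- lock_grip (a point): centre of the bar of the bright steel T-handle of the spindle lock: bar 50 mm long, 14 mm thick, 20 mm high, level, on a vertical shaft; this point is half-way up the bar on the shaft's axis, 118 mm above the bench while up. Its x axis runs along the bar, y across the 14 mm, z up. Grip it across the 14 mm.
- lock (a joint): how far the lock handle is pressed down, m: 0 = up (spring: 4 N there, 9 N at 10 mm, 10 N at 12 mm), 0.014 = hard stop. It can be turned only while pressed over 10 mm; pressed, turned and let go it stays latched at about 0.010, its pin in a notch of the index plate, which then cannot turn (under 1 degree of play).
- lock_turn (a joint): turn of the lock handle, rad: 0 = free, grows clockwise seen from above to its stop at 1.05 (60 degrees).

How it is judged:
On the way, in this order (a step that is already met when the one before it is completed fails the run):
1. the spindle lock is pressed, turned to its stop and let go, and stays latched down (value of joint lock above 0.0075 m and value of joint lock_turn above 0.85 rad and contact force between the fingers and lock below 0.3 N), for 0.2 s.
2. the nut is screwed fully home (bottomed out, within 5 degrees) (value of joint nut below 0.09 rad), for 0.1 s.
At the end, for the whole second after the job is handed in: the nut stands still a quarter turn (71 to 109 degrees) back from fully home, and the fingers still grip it (over 2 N, grasp point within 30 mm of the nut's centre); the spindle lock is still latched down (over 7.5 mm) and turned (over 0.85 rad) (value of joint nut between 1.24 and 1.9 rad and velocity of joint nut between -0.05 and 0.05 rad/s and contact force between the fingers and nut above 2 N and distance between the grasp point and nut_grip below 0.03 m and value of joint lock above 0.0075 m and value of joint lock_turn above 0.85 rad); the arm keeps its last pose, push and grip.
It fails at once if a loose part or tool on the bench is pushed away (over 30 mm) (distance of any of spanner, bearing_race, spare_wheel, grease_tin, sprocket, track_run, mallet from where it was at the start of the episode above 0.03 m).
It also fails if it takes over 67 s, if anything falls off the work surface, if the arm or the gripper's body presses on something with over 40 N, if the wrist force passes 120 N, or if a joint passes its speed limit or range.

## Working session

There is one attempt and no reset: what is moved stays moved. The work goes in short steps, Python scripts to look and compute and a tool call to move; the robot and the scene stay as the last step left them, time stands still between calls to the robot, and variables do not carry over. Pictures are saved under pics/ and viewed, at most 10 in all, crops included, and the job is handed in when it is done.

Besides the shell and the picture viewer there is one more tool, called after "Request:" as name(argument=value, ...) on one line, values as JSON. play_rows: Moves the arm, as the interface text tells. Its arguments: {"type":"object","properties":{"targets":{"type":"array"}},"required":["targets"]}

```bash
ls; mkdir -p pics
python3 - <<'E'
from cell import env, imaging
import cv2,numpy as np
for n in ("scene","top"):
    cv2.imwrite(f"pics/{n}0.png",imaging.read_camera(n)[:,:,::-1])
    c=imaging.calibration(n);print(n,np.round(c["intrinsics"],1).tolist(),c["dist_coeffs"],np.round(c["cam_to_world"],3).tolist())
o=env.get_obs();print({k:np.round(v,3).tolist() for k,v in o.items()})
E
```

```text
pics
scene [[611.2, 0.0, 326.3], [0.0, 611.2, 249.4], [0.0, 0.0, 1.0]] [0.01984134 0.         0.         0.         0.        ] [[-0.821, -0.31, 0.479, 0.958], [0.57, -0.467, 0.676, 0.539], [0.014, 0.828, 0.56, 0.519], [0.0, 0.0, 0.0, 1.0]]
top [[554.2, 0.0, 320.3], [0.0, 554.2, 234.8], [0.0, 0.0, 1.0]] [-0.14364936  0.          0.          0.          0.        ] [[-0.027, 0.998, -0.053, 0.547], [-1.0, -0.027, -0.002, 0.004], [-0.003, 0.053, 0.999, 0.752], [0.0, 0.0, 0.0, 1.0]]
{'time_s': 0.1, 'qpos': [1.279, 0.537, -0.004, 1.539, 0.003, 1.067, -0.071], 'joint_velocities': [-0.002, -0.0, -0.0, -0.003, 0.001, -0.0, 0.001], 'tau': [0.002, -57.209, 0.994, -25.224, -0.056, 0.014, 0.0], 'eef_pos': [0.145, -0.633, 0.204], 'tool_rot': [[0.975, 0.224, -0.0], [0.224, -0.975, 0.001], [-0.0, -0.001, -1.0]], 'force': [-0.444, 0.33, 0.019], 'wrist_torque': [-0.058, -0.014, 0.029], 'gripper_force': 0.0, 'grip_width': 0.088}
```

View pics/top0.png

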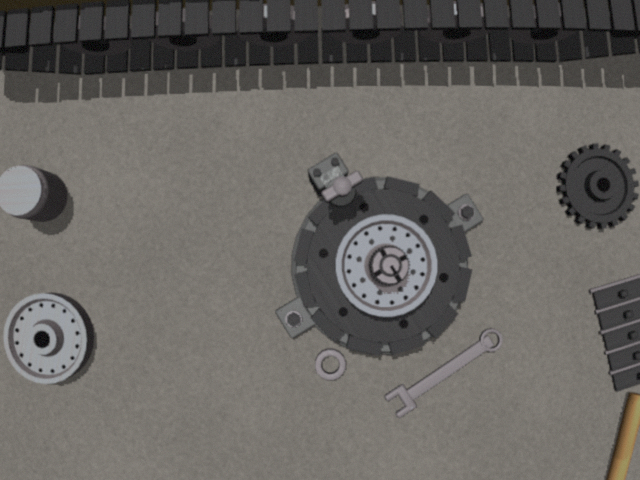

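View pics/scene0.png

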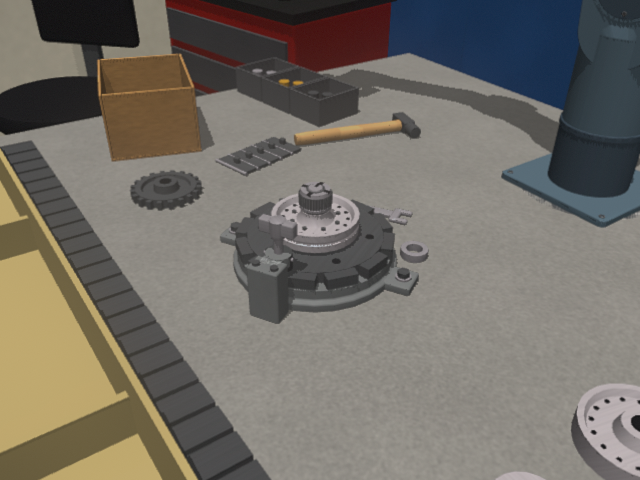

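The top view shows the stand with the nut near (390,266) and the lock T-bar near (342,184). The scene view shows the nut near (316,197) and the T-bar near (278,228). I'll enlarge both.

```bash
python3 - <<'E'
import cv2,numpy as np
a=cv2.imread("pics/top0.png")[140:290,300:450];b=cv2.imread("pics/scene0.png")[170:300,230:380]
f=lambda i,s:cv2.resize(i,None,fx=s,fy=s,interpolation=cv2.INTER_CUBIC)
o=np.zeros((600,800,3),np.uint8);A=f(a,4)[:600,:400];
o[:, :400]=A; B=f(b,4)[:520,:400]; o[:520,400:]=B
cv2.imwrite("pics/z.png",np.clip(o*1.5,0,255).astype(np.uint8))
E
cat > h.py <<'E'
from cell import env, imaging
import cv2,numpy as np
def ray(n,uv):
    c=imaging.calibration(n);K=np.array(c["intrinsics"]);T=np.array(c["cam_to_world"])
    p=cv2.undistortPoints(np.array([[uv]],float),K,np.array(c["dist_coeffs"],float))[0,0]
    return T[:3,3],T[:3,:3]@np.array([p[0],-p[1],-1.])
def at(n,uv,z):
    o,d=ray(n,uv);return o+d*(z-o[2])/d[2]
def proj(n,P):
    c=imaging.calibration(n);T=np.linalg.inv(np.array(c["cam_to_world"]))
    q=(T[:3,:3]@np.array(P,float).T).T+T[:3,3];q=q*[1,-1,-1]
    return cv2.projectPoints(q,np.zeros(3),np.zeros(3),np.array(c["intrinsics"]),np.array(c["dist_coeffs"],float))[0][:,0]
E
```

```text
(no output)
```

View pics/z.png

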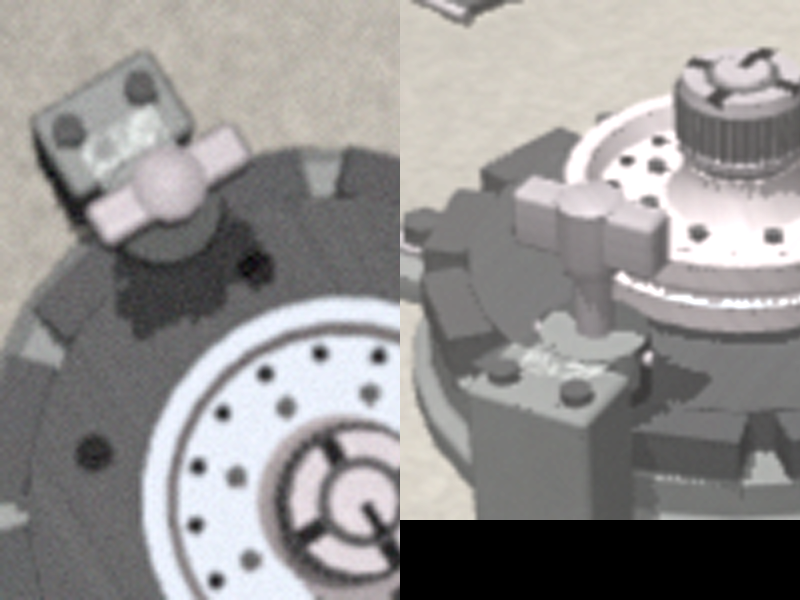

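The enlargement shows the bar's ends at about (324,197) and (360,175.5), with its boss at (342.3,186). The nut top is centred at about (390.2,265.7).

Run:
```python
from h import *
n=at("top",(390.2,265.7),.1205);l=at("top",(342.3,186),.129)
e1=at("top",(324.2,197),.128);e2=at("top",(360,175.5),.128)
print(n,l,np.linalg.norm((n-l)[:2]),e1,e2,(e1+e2)/2,np.linalg.norm(e2-e1))
d=(e2-e1);print("bar yaw",np.degrees(np.arctan2(d[1],d[0])))
r=(n-l);print("radial dir lock->nut",np.degrees(np.arctan2(r[1],r[0])))
for P in(n,l):print(proj("scene",[P]))
o=env.get_obs();T=o["tool_rot"];print("ty yaw",np.degrees(np.arctan2(T[1][1],T[0][1])))
```

```text
[ 0.5425     -0.07355087  0.1205    ] [ 0.63406051 -0.02123015  0.129     ] 0.10545513407953476 [ 6.22200722e-01 -4.19094899e-04  1.28000000e-01] [ 0.64570681 -0.04173686  0.128     ] [ 0.63395377 -0.02107798  0.128     ] 0.04753623918409437
bar yaw -60.36401633693491
radial dir lock->nut -150.2549164176438
[[316.23810429 187.57098523]]
[[278.35409265 217.86227436]]
ty yaw -77.05823665888353
```

Request:
play_rows(targets=[{"tz":-0.04,"gripper":1},{"tz":-0.02,"tx":0.03,"ty":-0.024,"gripper":0.2},{"tx":0.037,"ty":-0.03,"gripper":0.2},{"tx":0.037,"ty":-0.03,"gripper":0.2},{"tx":0.037,"ty":-0.03,"gripper":0.2},{"tx":0.037,"ty":-0.03,"gripper":0.2},{"tx":0.037,"ty":-0.03,"gripper":0.2},{"tx":0.037,"ty":-0.03,"gripper":0.2}])

```text
$.targets[0]: bad value
```

Request:
play_rows(targets=[{"tx":0.037,"ty":-0.03,"gripper":0.2},{"tx":0.037,"ty":-0.03,"gripper":0.2},{"tx":0.037,"ty":-0.03,"gripper":0.2},{"tx":0.037,"ty":-0.03,"gripper":0.2},{"tx":0.037,"ty":-0.03,"gripper":0.2},{"tx":0.037,"ty":-0.03,"gripper":0.2},{"tx":0.037,"ty":-0.03,"gripper":0.2},{"tx":0.037,"ty":-0.03,"gripper":0.2}])

```text
$.targets[0]: bad value
```

Request:
play_rows(targets=[{"az":-0.145,"gripper":0.2},{"az":-0.145,"gripper":0.2},{"az":-0.145,"gripper":0.2},{"az":-0.145,"gripper":0.2},{"az":-0.145,"gripper":0.2},{"az":-0.145,"gripper":0.2},{"az":-0.145,"gripper":0.2},{"az":-0.145,"gripper":0.2}])

```text
$.targets[0]: bad value
```

Request:
play_rows(targets=[{"az":-0.145,"gripper":0.2},{"az":-0.145,"gripper":0.2},{"az":-0.145,"gripper":0.2},{"az":-0.145,"gripper":0.2},{"az":-0.122,"gripper":0.2},{"gripper":0.2},{"gripper":0.2}])

```text
$.targets[0]: bad value
```

```bash
cat >> h.py <<'E'
def st(goal=None,yaw=None):
    o=env.get_obs();T=np.array(o["tool_rot"]);p=np.array(o["eef_pos"])
    print("t",o["time_s"],"p",p.round(4),"q",np.round(o["qpos"],2),"F",np.round(o["force"],1),"Tq",np.round(o["wrist_torque"],2),"w",round(o["grip_width"],4),"gf",round(o["gripper_force"],1),"tilt",T[2].round(4))
    a=np.degrees(np.arctan2(T[1,1],T[0,1]));print("ty yaw",a.round(2))
    if goal is not None:print("tool shift",(T.T@(np.array(goal)-p)).round(4))
    if yaw is not None:print("az",np.radians(a-yaw).round(4))
E
python3 -c "
from h import *
st((.634,-.0211,.102),29.7)"
```

```text
t 0.1 p [ 0.1454 -0.633   0.2035] q [ 1.28  0.54 -0.    1.54  0.    1.07 -0.07] F [-0.4  0.3  0. ] Tq [-0.06 -0.01  0.03] w 0.0879 gf 0.0 tilt [-1.0e-04 -1.5e-03 -1.0e+00]
ty yaw -77.06
tool shift [ 0.6133 -0.4867  0.1022]
az -1.8633
```

All the keys have to be present in every row.

Request:
play_rows(targets=[{"tx":0,"ty":0,"tz":-0.04,"ax":0,"ay":0,"az":0,"gripper":1},{"tx":0.03,"ty":-0.024,"tz":-0.02,"ax":0,"ay":0,"az":0,"gripper":0.2},{"tx":0.037,"ty":-0.03,"tz":0,"ax":0,"ay":0,"az":0,"gripper":0.2},{"tx":0.037,"ty":-0.03,"tz":0,"ax":0,"ay":0,"az":0,"gripper":0.2},{"tx":0.037,"ty":-0.03,"tz":0,"ax":0,"ay":0,"az":0,"gripper":0.2},{"tx":0.037,"ty":-0.03,"tz":0,"ax":0,"ay":0,"az":0,"gripper":0.2},{"tx":0.037,"ty":-0.03,"tz":0,"ax":0,"ay":0,"az":0,"gripper":0.2},{"tx":0.037,"ty":-0.03,"tz":0,"ax":0,"ay":0,"az":0,"gripper":0.2}])

```text
time_s: 0.9
eef_pos: [0.3461, -0.3764, 0.2642]
tool_rot: [[0.975, 0.224, -0.0], [0.224, -0.975, 0.0], [-0.0, -0.0, -1.0]]
force: [0.9, 0.1, 0.4]
grip_width: 0.0529
gripper_force: 0.0
```

Request:
play_rows(targets=[{"tx":0.037,"ty":-0.03,"tz":0,"ax":0,"ay":0,"az":0,"gripper":0.2},{"tx":0.037,"ty":-0.03,"tz":0,"ax":0,"ay":0,"az":0,"gripper":0.2},{"tx":0.037,"ty":-0.03,"tz":0,"ax":0,"ay":0,"az":0,"gripper":0.2},{"tx":0.037,"ty":-0.03,"tz":0,"ax":0,"ay":0,"az":0,"gripper":0.2},{"tx":0.037,"ty":-0.03,"tz":0,"ax":0,"ay":0,"az":0,"gripper":0.2},{"tx":0.037,"ty":-0.03,"tz":0,"ax":0,"ay":0,"az":0,"gripper":0.2},{"tx":0.037,"ty":-0.03,"tz":0,"ax":0,"ay":0,"az":0,"gripper":0.2},{"tx":0.037,"ty":-0.03,"tz":0,"ax":0,"ay":0,"az":0,"gripper":0.2}])

```text
time_s: 1.7
eef_pos: [0.5808, -0.0765, 0.264]
tool_rot: [[0.975, 0.224, -0.001], [0.224, -0.975, -0.0], [-0.001, 0.0, -1.0]]
force: [0.5, -1.1, 0.2]
grip_width: 0.053
gripper_force: 0.0
```

Request:
play_rows(targets=[{"tx":0,"ty":0,"tz":0,"ax":0,"ay":0,"az":-0.145,"gripper":0.2},{"tx":0,"ty":0,"tz":0,"ax":0,"ay":0,"az":-0.145,"gripper":0.2},{"tx":0,"ty":0,"tz":0,"ax":0,"ay":0,"az":-0.145,"gripper":0.2},{"tx":0,"ty":0,"tz":0,"ax":0,"ay":0,"az":-0.145,"gripper":0.2},{"tx":0,"ty":0,"tz":0,"ax":0,"ay":0,"az":-0.145,"gripper":0.2},{"tx":0,"ty":0,"tz":0,"ax":0,"ay":0,"az":-0.145,"gripper":0.2},{"tx":0,"ty":0,"tz":0,"ax":0,"ay":0,"az":-0.145,"gripper":0.2},{"tx":0,"ty":0,"tz":0,"ax":0,"ay":0,"az":-0.145,"gripper":0.2}])

```text
time_s: 2.5
eef_pos: [0.5798, -0.0782, 0.2639]
tool_rot: [[0.178, 0.984, -0.001], [0.984, -0.178, 0.0], [-0.0, -0.001, -1.0]]
force: [-1.0, -0.2, -0.3]
grip_width: 0.0529
gripper_force: 0.0
```

Request:
play_rows(targets=[{"tx":0,"ty":0,"tz":0,"ax":0,"ay":0,"az":-0.145,"gripper":0.2},{"tx":0,"ty":0,"tz":0,"ax":0,"ay":0,"az":-0.145,"gripper":0.2},{"tx":0,"ty":0,"tz":0,"ax":0,"ay":0,"az":-0.145,"gripper":0.2},{"tx":0,"ty":0,"tz":0,"ax":0,"ay":0,"az":-0.145,"gripper":0.2},{"tx":0,"ty":0,"tz":0,"ax":0,"ay":0,"az":-0.123,"gripper":0.2},{"tx":0,"ty":0,"tz":0,"ax":0,"ay":0,"az":0,"gripper":0.2},{"tx":0,"ty":0,"tz":0,"ax":0,"ay":0,"az":0,"gripper":0.2}])

```text
time_s: 3.2
eef_pos: [0.58, -0.0782, 0.264]
tool_rot: [[-0.492, 0.871, -0.001], [0.871, 0.492, 0.0], [0.0, -0.0, -1.0]]
force: [0.7, 0.4, -0.4]
grip_width: 0.0527
gripper_force: 0.0
```

```bash
python3 -c "
from h import *
st((.634,-.0211,.102),29.7)"
```

```text
t 3.2 p [ 0.58   -0.0782  0.264 ] q [ 0.57  0.46 -0.7   1.62  0.31  1.18  0.31] F [ 0.7  0.4 -0.4] Tq [-0.02 -0.2   0.  ] w 0.0527 gf 0.0 tilt [ 4.e-04 -4.e-04 -1.e+00]
ty yaw 29.48
tool shift [0.023  0.0752 0.162 ]
az -0.0039
```

Request:
play_rows(targets=[{"tx":0.0115,"ty":0.0376,"tz":0,"ax":0,"ay":0,"az":0,"gripper":0.2},{"tx":0.0115,"ty":0.0376,"tz":0,"ax":0,"ay":0,"az":-0.004,"gripper":0.2},{"tx":0,"ty":0,"tz":0.045,"ax":0,"ay":0,"az":0,"gripper":0.2},{"tx":0,"ty":0,"tz":0.045,"ax":0,"ay":0,"az":0,"gripper":0.2},{"tx":0,"ty":0,"tz":0.035,"ax":0,"ay":0,"az":0,"gripper":0.2},{"tx":0,"ty":0,"tz":0.02,"ax":0,"ay":0,"az":0,"gripper":0.2},{"tx":0,"ty":0,"tz":0.015,"ax":0,"ay":0,"az":0,"gripper":0.2},{"tx":0,"ty":0,"tz":0.002,"ax":0,"ay":0,"az":0,"gripper":0.2}])

```text
time_s: 4.0
eef_pos: [0.6331, -0.0209, 0.1006]
tool_rot: [[-0.497, 0.867, -0.003], [0.867, 0.497, -0.0], [0.001, -0.002, -1.0]]
force: [0.2, 0.2, -0.3]
grip_width: 0.0528
gripper_force: 0.0
```

Request:
play_rows(targets=[{"tx":0,"ty":0,"tz":0,"ax":0,"ay":0,"az":0,"gripper":-0.4},{"tx":0,"ty":0,"tz":0,"ax":0,"ay":0,"az":0,"gripper":-1},{"tx":0,"ty":0,"tz":0,"ax":0,"ay":0,"az":0,"gripper":-1},{"tx":0,"ty":0,"tz":0,"ax":0,"ay":0,"az":0,"gripper":-1},{"tx":0,"ty":0,"tz":0,"ax":0,"ay":0,"az":0,"gripper":-1}])

```text
time_s: 4.5
eef_pos: [0.6344, -0.0209, 0.1029]
tool_rot: [[-0.498, 0.867, 0.001], [0.867, 0.498, -0.0], [-0.001, 0.001, -1.0]]
force: [0.7, -0.2, 0.4]
grip_width: 0.0153
gripper_force: 0.0
```

```bash
python3 -c "
from h import *
st((.634,-.0211,.102),29.7)
cv2.imwrite('pics/s1.png',cv2.resize(imaging.read_camera('scene')[130:330,180:430,::-1],None,fx=3,fy=3))"
```

```text
t 4.5 p [ 0.6344 -0.0209  0.1029] q [ 0.38  0.71 -0.62  1.63  0.48  0.95  0.12] F [ 0.7 -0.2  0.4] Tq [ 0.01 -0.14 -0.01] w 0.0153 gf 0.0 tilt [-5.e-04  6.e-04 -1.e+00]
ty yaw 29.9
tool shift [ 0.0001 -0.0005  0.0009]
az 0.0034
```

View pics/s1.png

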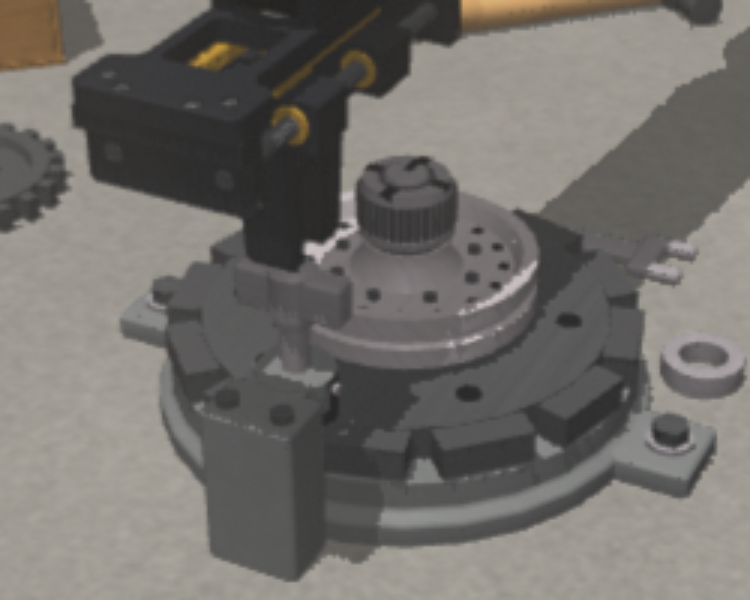

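```bash
python3 -c "
from h import *
o=env.get_obs();p=np.array(o['eef_pos']);T=np.array(o['tool_rot'])
P=[p,p+T[:,1]*.008,p+T[:,1]*.02,p-T[:,1]*.02,p-T[:,2]*.06,[.634,-.0211,.128],[.6222,-.0004,.128],[.6457,-.0417,.128]]
print(np.round((proj('scene',P)-[180,130])*3))"
```

```text
[[297. 318.]
 [287. 327.]
 [273. 342.]
 [320. 295.]
 [292. 192.]
 [295. 266.]
 [347. 280.]
 [246. 252.]]
```

Request:
play_rows(targets=[{"tx":0,"ty":0,"tz":0,"ax":0,"ay":0,"az":0,"gripper":-1},{"tx":0,"ty":0,"tz":0,"ax":0,"ay":0,"az":0,"gripper":-1},{"tx":0,"ty":0,"tz":0,"ax":0,"ay":0,"az":0,"gripper":-1}])

```text
time_s: 4.85
eef_pos: [0.6341, -0.0209, 0.1023]
tool_rot: [[-0.499, 0.867, -0.0], [0.867, 0.499, 0.0], [0.0, -0.0, -1.0]]
force: [-0.2, -0.1, -0.2]
grip_width: 0.0005
gripper_force: 0.0
```

The image doesn't agree with the reported pose: the fingers shut to 0.5 mm, so the bar isn't between them. I'll look again, marking the reported TCP.

```bash
python3 -c "
from h import *
s=imaging.read_camera('scene')[:,:,::-1];t=imaging.read_camera('top')[:,:,::-1]
st((.634,-.0211,.102),29.7)
p=np.array(env.get_obs()['eef_pos']);print(proj('scene',[p]),proj('top',[p]))
f=lambda i,s:cv2.resize(i,None,fx=s,fy=s,interpolation=cv2.INTER_CUBIC)
cv2.imwrite('pics/s2.png',np.clip(1.6*np.hstack([f(s[150:270,220:320],4),f(t[120:240,290:390],4)]).astype(float),0,255).astype(np.uint8))"
```

```text
t 4.95 p [ 0.6341 -0.0208  0.1022] q [ 0.38  0.71 -0.61  1.63  0.48  0.95  0.12] F [-0.2  0.2  0.2] Tq [-0.05 -0.09  0.04] w 0.0004 gf 0.0 tilt [ 1.e-04 -1.e-04 -1.e+00]
ty yaw 29.91
tool shift [-0.0002 -0.0002  0.0002]
az 0.0037
[[279.13954026 236.27363477]] [[341.14154866 189.17227391]]
```

View pics/s2.png

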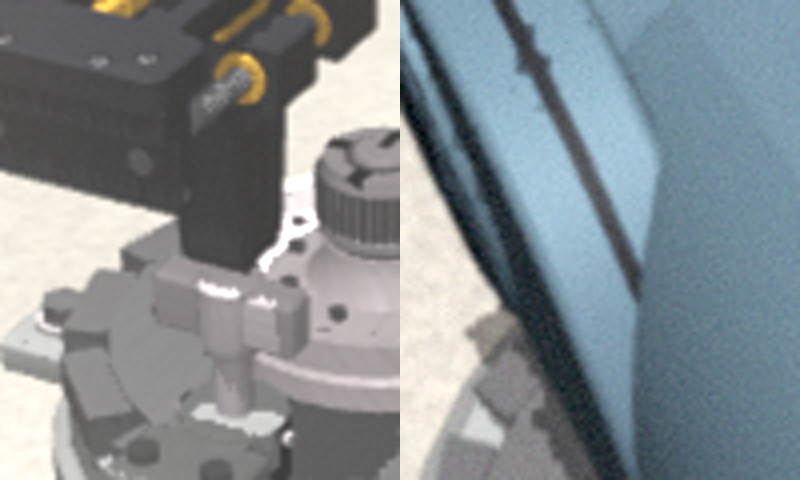

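```bash
python3 -c "
from h import *
o=env.get_obs();p=np.array(o['eef_pos']);T=np.array(o['tool_rot'])
for dz in (0,.03):
  for name,a,b in (('x37y93',.0375,.0935),('y37x93',.0935,.0375)):
    P=[p+[0,0,dz]+T@[i*a,j*b,-.064] for i in(1,-1) for j in (1,-1)]
    print(dz,name,proj('scene',P).round().tolist())
  print('finger corners',proj('scene',[p+[0,0,dz]+T@[i*.009,j*.0175,0] for i in(1,-1) for j in (1,-1)]).round().tolist())
s=cv2.imread('pics/s1.png')
t=imaging.read_camera('scene')[:,:,::-1]
f=cv2.resize(t[90:240,150:350],None,fx=4,fy=4,interpolation=cv2.INTER_CUBIC)
cv2.imwrite('pics/s3.png',np.clip(1.8*f.astype(float),0,255).astype(np.uint8))"
```

```text
0 x37y93 [[266.0, 237.0], [338.0, 166.0], [206.0, 220.0], [287.0, 155.0]]
0 y37x93 [[336.0, 225.0], [362.0, 195.0], [194.0, 188.0], [228.0, 163.0]]
finger corners [[279.0, 245.0], [292.0, 231.0], [266.0, 241.0], [280.0, 228.0]]
0.03 x37y93 [[264.0, 213.0], [339.0, 145.0], [204.0, 197.0], [287.0, 134.0]]
0.03 y37x93 [[336.0, 201.0], [363.0, 172.0], [191.0, 165.0], [227.0, 142.0]]
finger corners [[278.0, 224.0], [292.0, 211.0], [265.0, 221.0], [279.0, 208.0]]
```

View pics/s3.png

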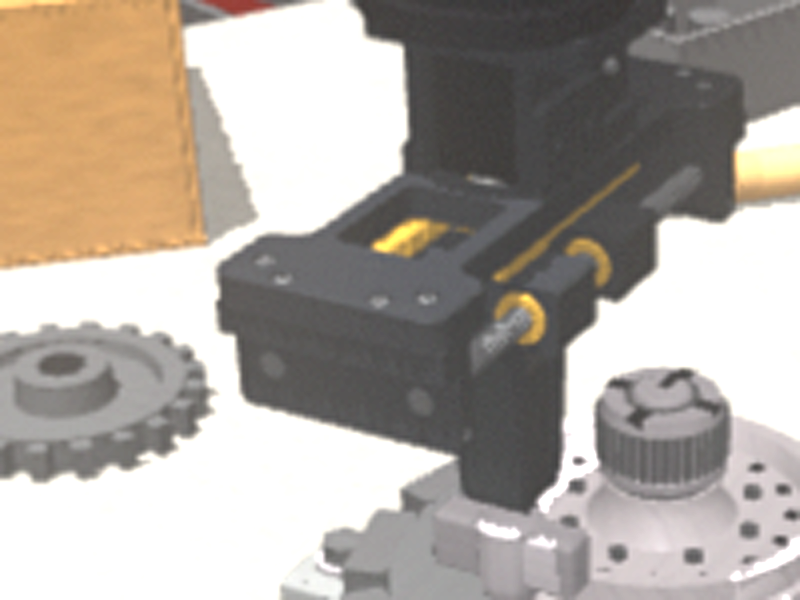

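The shut finger tips look like they end just above the bar, about 30–40 mm higher than the state reports. Another reading is that they're behind it. A gentle touch downward will tell, because the bar is sprung.

Request:
play_rows(targets=[{"tx":0,"ty":0,"tz":0.003,"ax":0,"ay":0,"az":0,"gripper":-1},{"tx":0,"ty":0,"tz":0.003,"ax":0,"ay":0,"az":0,"gripper":-1},{"tx":0,"ty":0,"tz":0,"ax":0,"ay":0,"az":0,"gripper":-1}])

```text
time_s: 5.3
eef_pos: [0.6337, -0.0209, 0.0956]
tool_rot: [[-0.499, 0.867, -0.001], [0.867, 0.499, -0.0], [0.001, -0.001, -1.0]]
force: [-0.7, -0.3, -0.2]
grip_width: 0.0006
gripper_force: 0.0
```

Request:
play_rows(targets=[{"tx":0,"ty":0,"tz":0.003,"ax":0,"ay":0,"az":0,"gripper":-1},{"tx":0,"ty":0,"tz":0.003,"ax":0,"ay":0,"az":0,"gripper":-1},{"tx":0,"ty":0,"tz":0,"ax":0,"ay":0,"az":0,"gripper":-1}])

```text
time_s: 5.6
eef_pos: [0.6343, -0.0208, 0.0903]
tool_rot: [[-0.499, 0.867, 0.0], [0.867, 0.499, -0.0], [-0.0, 0.0, -1.0]]
force: [-0.5, -0.5, 5.4]
grip_width: 0.0002
gripper_force: 2.2
```

Contact at a reported z of about 0.093, where the bar top is at 0.128. So the true tip is about 36 mm higher than reported, which agrees with the picture, and xy agrees too. I'll correct for that: raise, open, then go down to a reported z of about 0.066.

Request:
play_rows(targets=[{"tx":0,"ty":0,"tz":-0.015,"ax":0,"ay":0,"az":0,"gripper":0.2},{"tx":0,"ty":0,"tz":0,"ax":0,"ay":0,"az":0,"gripper":0.2},{"tx":0,"ty":0,"tz":0,"ax":0,"ay":0,"az":0,"gripper":0.2},{"tx":0,"ty":0,"tz":0,"ax":0,"ay":0,"az":0,"gripper":0.2},{"tx":0,"ty":0,"tz":0,"ax":0,"ay":0,"az":0,"gripper":0.2},{"tx":0,"ty":0,"tz":0,"ax":0,"ay":0,"az":0,"gripper":0.2}])

```text
time_s: 6.2
eef_pos: [0.6339, -0.0209, 0.105]
tool_rot: [[-0.499, 0.867, -0.001], [0.867, 0.499, 0.0], [0.0, -0.001, -1.0]]
force: [0.5, 0.5, -0.2]
grip_width: 0.0465
gripper_force: 0.0
```

Request:
play_rows(targets=[{"tx":0,"ty":0,"tz":0.012,"ax":0,"ay":0,"az":0,"gripper":0.2},{"tx":0,"ty":0,"tz":0.01,"ax":0,"ay":0,"az":0,"gripper":0.2},{"tx":0,"ty":0,"tz":0.01,"ax":0,"ay":0,"az":0,"gripper":0.2},{"tx":0,"ty":0,"tz":0.007,"ax":0,"ay":0,"az":0,"gripper":0.2},{"tx":0,"ty":0,"tz":0,"ax":0,"ay":0,"az":0,"gripper":0.2},{"tx":0,"ty":0,"tz":0,"ax":0,"ay":0,"az":0,"gripper":-1},{"tx":0,"ty":0,"tz":0,"ax":0,"ay":0,"az":0,"gripper":-1},{"tx":0,"ty":0,"tz":0,"ax":0,"ay":0,"az":0,"gripper":-1}])

```text
time_s: 7.0
eef_pos: [0.6345, -0.0208, 0.0668]
tool_rot: [[-0.499, 0.867, 0.001], [0.867, 0.499, 0.0], [-0.0, 0.001, -1.0]]
force: [0.3, 0.8, 0.2]
grip_width: 0.0312
gripper_force: 0.0
```

Request:
play_rows(targets=[{"tx":0,"ty":0,"tz":0,"ax":0,"ay":0,"az":0,"gripper":-1},{"tx":0,"ty":0,"tz":0,"ax":0,"ay":0,"az":0,"gripper":-1},{"tx":0,"ty":0,"tz":0,"ax":0,"ay":0,"az":0,"gripper":-1}])

```text
time_s: 7.3
eef_pos: [0.6361, -0.0198, 0.0668]
tool_rot: [[-0.499, 0.867, 0.004], [0.867, 0.499, 0.002], [-0.0, 0.004, -1.0]]
force: [6.0, 2.6, -3.7]
grip_width: 0.0135
gripper_force: 30.0
```

The bar is gripped at 13.5 mm and 30 N. I'll ease the side load with 2.5 mm along ty, then press.

Request:
play_rows(targets=[{"tx":0,"ty":0.0025,"tz":0,"ax":0,"ay":0,"az":0,"gripper":-1},{"tx":0,"ty":0,"tz":0.004,"ax":0,"ay":0,"az":0,"gripper":-1},{"tx":0,"ty":0,"tz":0.004,"ax":0,"ay":0,"az":0,"gripper":-1},{"tx":0,"ty":0,"tz":0.004,"ax":0,"ay":0,"az":0,"gripper":-1},{"tx":0,"ty":0,"tz":0.001,"ax":0,"ay":0,"az":0,"gripper":-1},{"tx":0,"ty":0,"tz":0,"ax":0,"ay":0,"az":0,"gripper":-1},{"tx":0,"ty":0,"tz":0,"ax":0,"ay":0,"az":0,"gripper":-1}])

```text
time_s: 8.0
eef_pos: [0.6361, -0.0199, 0.0537]
tool_rot: [[-0.498, 0.867, -0.0], [0.867, 0.498, -0.001], [-0.0, -0.001, -1.0]]
force: [-3.9, -1.1, 8.7]
grip_width: 0.0135
gripper_force: 30.0
```

```bash
python3 -c "
from h import *
st()"
```

```text
t 8.0 p [ 0.6361 -0.0199  0.0537] q [ 0.35  0.78 -0.58  1.65  0.52  0.88  0.09] F [-3.9 -1.1  8.7] Tq [-0.27  0.72 -0.06] w 0.0135 gf 30.0 tilt [-4.e-04 -8.e-04 -1.e+00]
ty yaw 29.9
```

Request:
play_rows(targets=[{"tx":0,"ty":-0.001,"tz":0.001,"ax":0,"ay":0,"az":0,"gripper":-1},{"tx":0,"ty":0,"tz":0,"ax":0,"ay":0,"az":0.06,"gripper":-1},{"tx":0,"ty":0,"tz":0,"ax":0,"ay":0,"az":0.06,"gripper":-1},{"tx":0,"ty":0,"tz":0,"ax":0,"ay":0,"az":0.06,"gripper":-1},{"tx":0,"ty":0,"tz":0,"ax":0,"ay":0,"az":0,"gripper":-1}])

```text
time_s: 8.5
eef_pos: [0.6362, -0.0198, 0.0533]
tool_rot: [[-0.334, 0.943, 0.002], [0.943, 0.334, -0.0], [-0.001, 0.001, -1.0]]
force: [-2.2, -0.0, 8.3]
grip_width: 0.0137
gripper_force: 30.0
```

```bash
python3 -c "
from h import *
st()"
```

```text
t 8.5 p [ 0.6362 -0.0198  0.0533] q [ 0.33  0.76 -0.54  1.65  0.49  0.86 -0.07] F [-2.2 -0.   8.3] Tq [-0.08  0.46 -0.06] w 0.0137 gf 30.0 tilt [-7.0e-04  1.4e-03 -1.0e+00]
ty yaw 19.51
```

The bar follows the turn freely, so I'll continue to the stop.

Request:
play_rows(targets=[{"tx":0,"ty":0,"tz":0,"ax":0,"ay":0,"az":0.12,"gripper":-1},{"tx":0,"ty":0,"tz":0,"ax":0,"ay":0,"az":0.12,"gripper":-1},{"tx":0,"ty":0,"tz":0,"ax":0,"ay":0,"az":0.12,"gripper":-1},{"tx":0,"ty":0,"tz":0,"ax":0,"ay":0,"az":0.12,"gripper":-1},{"tx":0,"ty":0,"tz":0,"ax":0,"ay":0,"az":0.12,"gripper":-1},{"tx":0,"ty":0,"tz":0,"ax":0,"ay":0,"az":0.12,"gripper":-1},{"tx":0,"ty":0,"tz":0,"ax":0,"ay":0,"az":0.12,"gripper":-1},{"tx":0,"ty":0,"tz":0,"ax":0,"ay":0,"az":0,"gripper":-1}])

```text
time_s: 9.3
eef_pos: [0.6363, -0.0198, 0.0534]
tool_rot: [[0.48, 0.877, 0.002], [0.877, -0.48, -0.0], [0.001, 0.002, -1.0]]
force: [-2.1, -0.3, 8.8]
grip_width: 0.0139
gripper_force: 30.0
```

```bash
python3 -c "
from h import *
st()"
```

```text
t 9.3 p [ 0.6363 -0.0198  0.0534] q [ 0.2   0.72 -0.34  1.66  0.31  0.81 -0.78] F [-2.1 -0.3  8.8] Tq [-0.06  0.47  0.02] w 0.0139 gf 30.0 tilt [ 6.0e-04  1.8e-03 -1.0e+00]
ty yaw -28.71
```

Request:
play_rows(targets=[{"tx":0,"ty":0,"tz":0,"ax":0,"ay":0,"az":0.06,"gripper":-1},{"tx":0,"ty":0,"tz":0,"ax":0,"ay":0,"az":0,"gripper":-1}])

```text
time_s: 9.5
eef_pos: [0.6363, -0.0199, 0.0533]
tool_rot: [[0.529, 0.848, 0.002], [0.848, -0.529, -0.0], [0.001, 0.002, -1.0]]
force: [-2.9, -0.2, 8.8]
grip_width: 0.0134
gripper_force: 30.0
```

```bash
python3 -c "
from h import *
st()"
```

```text
t 9.5 p [ 0.6363 -0.0199  0.0533] q [ 0.19  0.72 -0.33  1.66  0.3   0.81 -0.83] F [-2.9 -0.2  8.8] Tq [-0.05  0.44  0.48] w 0.0134 gf 30.0 tilt [ 6.0e-04  1.8e-03 -1.0e+00]
ty yaw -31.97
```

Request:
play_rows(targets=[{"tx":0,"ty":0,"tz":0,"ax":0,"ay":0,"az":0,"gripper":0.2},{"tx":0,"ty":0,"tz":0,"ax":0,"ay":0,"az":0,"gripper":0.2},{"tx":0,"ty":0,"tz":0,"ax":0,"ay":0,"az":0,"gripper":0.2},{"tx":0,"ty":0,"tz":0,"ax":0,"ay":0,"az":0,"gripper":0.2},{"tx":0,"ty":0,"tz":0,"ax":0,"ay":0,"az":0,"gripper":0.2},{"tx":0,"ty":0,"tz":-0.03,"ax":0,"ay":0,"az":0,"gripper":0.2},{"tx":0,"ty":0,"tz":-0.04,"ax":0,"ay":0,"az":0,"gripper":1},{"tx":0,"ty":0,"tz":-0.04,"ax":0,"ay":0,"az":0,"gripper":1}])

```text
time_s: 10.3
eef_pos: [0.6349, -0.0201, 0.1631]
tool_rot: [[0.529, 0.848, -0.001], [0.848, -0.529, 0.0], [-0.001, -0.001, -1.0]]
force: [1.0, 0.5, -0.4]
grip_width: 0.0667
gripper_force: 0.0
```

```bash
python3 -c "
from h import *
st()
t=imaging.read_camera('scene')[:,:,::-1]
cv2.imwrite('pics/s4.png',np.clip(1.6*cv2.resize(t[130:280,220:400],None,fx=4,fy=4,interpolation=cv2.INTER_CUBIC).astype(float),0,255).astype(np.uint8))"
```

```text
t 10.3 p [ 0.6349 -0.0201  0.1631] q [ 0.22  0.58 -0.37  1.6   0.24  1.01 -0.78] F [ 1.   0.5 -0.4] Tq [-0.08 -0.07  0.  ] w 0.0667 gf 0.0 tilt [-5.0e-04 -1.2e-03 -1.0e+00]
ty yaw -31.96
```

View pics/s4.png

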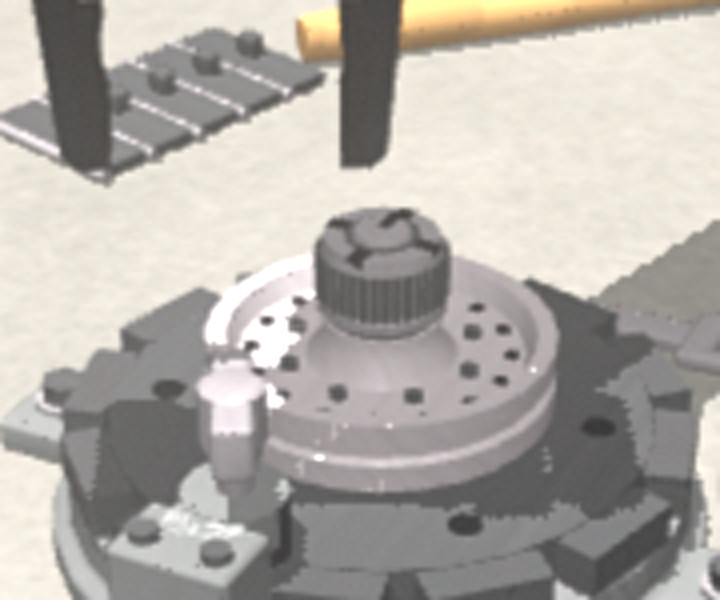

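The lock is latched: the handle is down and turned 60°, seen at (235,420) in the crop. Next I'll go to the nut and pre-turn the wrist anticlockwise so the whole screwing-down fits in one grip.

Request:
play_rows(targets=[{"tx":-0.031,"ty":-0.0164,"tz":0,"ax":0,"ay":0,"az":-0.1,"gripper":1},{"tx":0,"ty":0,"tz":0,"ax":0,"ay":0,"az":0.1,"gripper":1},{"tx":-0.031,"ty":-0.0164,"tz":0,"ax":0,"ay":0,"az":0,"gripper":1},{"tx":-0.031,"ty":-0.0164,"tz":0,"ax":0,"ay":0,"az":-0.14,"gripper":1},{"tx":0,"ty":0,"tz":0,"ax":0,"ay":0,"az":-0.145,"gripper":1},{"tx":0,"ty":0,"tz":0,"ax":0,"ay":0,"az":-0.145,"gripper":1},{"tx":0,"ty":0,"tz":0,"ax":0,"ay":0,"az":-0.145,"gripper":1},{"tx":0,"ty":0,"tz":0,"ax":0,"ay":0,"az":-0.145,"gripper":1}])

```text
time_s: 11.15
eef_pos: [0.5444, -0.073, 0.1622]
tool_rot: [[-0.167, 0.986, 0.0], [0.986, 0.167, -0.0], [-0.0, 0.0, -1.0]]
force: [-0.6, -0.6, 0.1]
grip_width: 0.0881
gripper_force: 0.0
```

Request:
play_rows(targets=[{"tx":0,"ty":0,"tz":0,"ax":0,"ay":0,"az":-0.145,"gripper":1},{"tx":0,"ty":0,"tz":0,"ax":0,"ay":0,"az":-0.145,"gripper":1},{"tx":0,"ty":0,"tz":0,"ax":0,"ay":0,"az":-0.145,"gripper":1},{"tx":0,"ty":0,"tz":0,"ax":0,"ay":0,"az":-0.145,"gripper":1},{"tx":0,"ty":0,"tz":0,"ax":0,"ay":0,"az":-0.145,"gripper":1},{"tx":0,"ty":0,"tz":0,"ax":0,"ay":0,"az":-0.145,"gripper":1},{"tx":0,"ty":0,"tz":0,"ax":0,"ay":0,"az":-0.145,"gripper":1},{"tx":0,"ty":0,"tz":0,"ax":0,"ay":0,"az":-0.145,"gripper":1}])

```text
time_s: 11.95
eef_pos: [0.5444, -0.073, 0.1621]
tool_rot: [[-0.971, 0.241, 0.0], [0.241, 0.971, -0.0], [-0.0, 0.0, -1.0]]
force: [-0.5, -0.2, 0.6]
grip_width: 0.0881
gripper_force: 0.0
```

Request:
play_rows(targets=[{"tx":0,"ty":0,"tz":0,"ax":0,"ay":0,"az":-0.145,"gripper":1},{"tx":0,"ty":0,"tz":0,"ax":0,"ay":0,"az":-0.145,"gripper":1},{"tx":0,"ty":0,"tz":0,"ax":0,"ay":0,"az":-0.145,"gripper":1},{"tx":0,"ty":0,"tz":0,"ax":0,"ay":0,"az":-0.145,"gripper":1},{"tx":0,"ty":0,"tz":0,"ax":0,"ay":0,"az":-0.145,"gripper":1},{"tx":0,"ty":0,"tz":0,"ax":0,"ay":0,"az":-0.145,"gripper":1},{"tx":0,"ty":0,"tz":0,"ax":0,"ay":0,"az":0,"gripper":1},{"tx":0,"ty":0,"tz":0,"ax":0,"ay":0,"az":0,"gripper":1}])

```text
time_s: 12.75
eef_pos: [0.5444, -0.073, 0.1621]
tool_rot: [[-0.816, -0.579, -0.0], [-0.579, 0.816, 0.0], [-0.0, 0.0, -1.0]]
force: [0.4, 0.6, 0.2]
grip_width: 0.0882
gripper_force: 0.0
```

```bash
python3 -c "
from h import *
st((.544,-.0728,.053),142)"
```

```text
t 12.75 p [ 0.5444 -0.073   0.1621] q [ 0.78  0.63 -1.    1.81  0.61  1.05  1.73] F [0.4 0.6 0.2] Tq [ 0.08 -0.11 -0.02] w 0.0882 gf 0.0 tilt [-1.e-04  5.e-04 -1.e+00]
ty yaw 125.36
tool shift [0.0002 0.0003 0.1091]
az -0.2904
```

Request:
play_rows(targets=[{"tx":0,"ty":0,"tz":0.04,"ax":0,"ay":0,"az":0,"gripper":1},{"tx":0,"ty":0,"tz":0.03,"ax":0,"ay":0,"az":0,"gripper":1},{"tx":0,"ty":0,"tz":0.02,"ax":0,"ay":0,"az":0,"gripper":1},{"tx":0,"ty":0,"tz":0.015,"ax":0,"ay":0,"az":0,"gripper":1},{"tx":0,"ty":0,"tz":0.004,"ax":0,"ay":0,"az":0,"gripper":1},{"tx":0,"ty":0,"tz":0,"ax":0,"ay":0,"az":0,"gripper":1},{"tx":0,"ty":0,"tz":0,"ax":0,"ay":0,"az":0,"gripper":-1},{"tx":0,"ty":0,"tz":0,"ax":0,"ay":0,"az":0,"gripper":-1}])

```text
time_s: 13.55
eef_pos: [0.5452, -0.073, 0.0543]
tool_rot: [[-0.813, -0.582, 0.002], [-0.582, 0.813, -0.0], [-0.001, -0.001, -1.0]]
force: [-0.2, -0.3, 1.1]
grip_width: 0.0743
gripper_force: 0.0
```

Request:
play_rows(targets=[{"tx":0,"ty":0,"tz":0,"ax":0,"ay":0,"az":0,"gripper":-1},{"tx":0,"ty":0,"tz":0,"ax":0,"ay":0,"az":0,"gripper":-1},{"tx":0,"ty":0,"tz":0,"ax":0,"ay":0,"az":0,"gripper":-1},{"tx":0,"ty":0,"tz":0,"ax":0,"ay":0,"az":0,"gripper":-1},{"tx":0,"ty":0,"tz":0,"ax":0,"ay":0,"az":0,"gripper":-1}])

```text
time_s: 14.05
eef_pos: [0.5443, -0.0727, 0.0534]
tool_rot: [[-0.813, -0.582, -0.0], [-0.582, 0.813, 0.0], [0.0, 0.0, -1.0]]
force: [-1.2, 1.4, 2.2]
grip_width: 0.0451
gripper_force: 30.0
```

```bash
python3 -c "
from h import *
st((.544,-.0728,.053),142)"
```

```text
t 14.05 p [ 0.5443 -0.0727  0.0534] q [ 0.69  0.77 -0.88  1.87  0.77  0.88  1.62] F [-1.2  1.4  2.2] Tq [ 0.25  0.22 -0.03] w 0.0451 gf 30.0 tilt [ 1.e-04  3.e-04 -1.e+00]
ty yaw 125.6
tool shift [0.0003 0.0001 0.0004]
az -0.2862
```

The nut is gripped and centred (45 mm opening, 30 N). I'll turn it clockwise, letting the tool sink along with it.

Request:
play_rows(targets=[{"tx":0,"ty":0,"tz":0.0001,"ax":0,"ay":0,"az":0.12,"gripper":-1},{"tx":0,"ty":0,"tz":0,"ax":0,"ay":0,"az":0.14,"gripper":-1},{"tx":0,"ty":0,"tz":0.0001,"ax":0,"ay":0,"az":0.14,"gripper":-1},{"tx":0,"ty":0,"tz":0,"ax":0,"ay":0,"az":0.14,"gripper":-1},{"tx":0,"ty":0,"tz":0.0001,"ax":0,"ay":0,"az":0.14,"gripper":-1},{"tx":0,"ty":0,"tz":0.0001,"ax":0,"ay":0,"az":0.14,"gripper":-1},{"tx":0,"ty":0,"tz":0,"ax":0,"ay":0,"az":0.14,"gripper":-1},{"tx":0,"ty":0,"tz":0.0001,"ax":0,"ay":0,"az":0.14,"gripper":-1}])

```text
time_s: 14.85
eef_pos: [0.5443, -0.0728, 0.0529]
tool_rot: [[-0.885, 0.465, -0.0], [0.465, 0.885, -0.0], [0.0, -0.0, -1.0]]
force: [-0.9, 0.6, 1.5]
grip_width: 0.0454
gripper_force: 30.0
```

```bash
python3 -c "
from h import *
st()"
```

```text
t 14.85 p [ 0.5443 -0.0728  0.0529] q [ 0.53  0.67 -0.64  1.88  0.56  0.77  0.67] F [-0.9  0.6  1.5] Tq [0.1  0.13 0.14] w 0.0454 gf 30.0 tilt [ 2.e-04 -2.e-04 -1.e+00]
ty yaw 62.27
```

Request:
play_rows(targets=[{"tx":0,"ty":0,"tz":0.0001,"ax":0,"ay":0,"az":0.14,"gripper":-1},{"tx":0,"ty":0,"tz":0,"ax":0,"ay":0,"az":0.14,"gripper":-1},{"tx":0,"ty":0,"tz":0.0001,"ax":0,"ay":0,"az":0.14,"gripper":-1},{"tx":0,"ty":0,"tz":0,"ax":0,"ay":0,"az":0.14,"gripper":-1},{"tx":0,"ty":0,"tz":0.0001,"ax":0,"ay":0,"az":0.1,"gripper":-1},{"tx":0,"ty":0,"tz":0,"ax":0,"ay":0,"az":0.1,"gripper":-1},{"tx":0,"ty":0,"tz":0,"ax":0,"ay":0,"az":0,"gripper":-1}])

```text
time_s: 15.55
eef_pos: [0.5442, -0.0729, 0.0525]
tool_rot: [[-0.325, 0.946, -0.0], [0.946, 0.325, -0.0], [-0.0, -0.001, -1.0]]
force: [-1.6, -0.2, 1.8]
grip_width: 0.0452
gripper_force: 30.0
```

```bash
python3 -c "
from h import *
st()"
```

```text
t 15.55 p [ 0.5442 -0.0729  0.0525] q [ 0.4   0.63 -0.46  1.89  0.41  0.72  0.04] F [-1.6 -0.2  1.8] Tq [-0.04  0.13  0.02] w 0.0452 gf 30.0 tilt [-3.e-04 -6.e-04 -1.e+00]
ty yaw 18.99
```

Running torque is 0.14 N m, so the nut is turning against a locked spindle. Now smaller steps, watching the torque.

Request:
play_rows(targets=[{"tx":0,"ty":0,"tz":0.0001,"ax":0,"ay":0,"az":0.1,"gripper":-1},{"tx":0,"ty":0,"tz":0,"ax":0,"ay":0,"az":0.1,"gripper":-1},{"tx":0,"ty":0,"tz":0.0001,"ax":0,"ay":0,"az":0.1,"gripper":-1},{"tx":0,"ty":0,"tz":0,"ax":0,"ay":0,"az":0.1,"gripper":-1}])

```text
time_s: 15.95
eef_pos: [0.5442, -0.0729, 0.0523]
tool_rot: [[0.068, 0.998, -0.001], [0.998, -0.068, -0.0], [-0.0, -0.001, -1.0]]
force: [-1.7, 0.2, 0.9]
grip_width: 0.0453
gripper_force: 30.0
```

```bash
python3 -c "
from h import *
st()"
```

```text
t 15.95 p [ 0.5442 -0.0729  0.0523] q [ 0.32  0.61 -0.36  1.89  0.32  0.69 -0.29] F [-1.7  0.2  0.9] Tq [-0.09  0.23  0.1 ] w 0.0453 gf 30.0 tilt [-2.e-04 -6.e-04 -1.e+00]
ty yaw -3.93
```

Request:
play_rows(targets=[{"tx":0,"ty":0,"tz":0.0001,"ax":0,"ay":0,"az":0.1,"gripper":-1},{"tx":0,"ty":0,"tz":0,"ax":0,"ay":0,"az":0.1,"gripper":-1},{"tx":0,"ty":0,"tz":0.0001,"ax":0,"ay":0,"az":0.1,"gripper":-1}])

```text
time_s: 16.25
eef_pos: [0.5441, -0.0729, 0.0522]
tool_rot: [[0.36, 0.933, -0.001], [0.933, -0.36, -0.0], [-0.0, -0.001, -1.0]]
force: [-2.3, 0.6, 3.9]
grip_width: 0.0448
gripper_force: 30.0
```

```bash
python3 -c "
from h import *
st()"
```

```text
t 16.25 p [ 0.5441 -0.0729  0.0522] q [ 0.27  0.6  -0.28  1.9   0.25  0.68 -0.53] F [-2.3  0.6  3.9] Tq [-0.07  0.35  0.14] w 0.0448 gf 30.0 tilt [-4.e-04 -6.e-04 -1.e+00]
ty yaw -21.11
```

Request:
play_rows(targets=[{"tx":0,"ty":0,"tz":0.0001,"ax":0,"ay":0,"az":0.1,"gripper":-1},{"tx":0,"ty":0,"tz":0,"ax":0,"ay":0,"az":0.1,"gripper":-1}])

```text
time_s: 16.45
eef_pos: [0.5441, -0.0729, 0.0521]
tool_rot: [[0.538, 0.843, -0.001], [0.843, -0.538, -0.0], [-0.001, -0.001, -1.0]]
force: [-1.2, 0.5, 3.3]
grip_width: 0.0452
gripper_force: 30.0
```

```bash
python3 -c "
from h import *
st()"
```

```text
t 16.45 p [ 0.5441 -0.0729  0.0521] q [ 0.23  0.59 -0.23  1.9   0.21  0.67 -0.7 ] F [-1.2  0.5  3.3] Tq [-0.08  0.31  0.14] w 0.0452 gf 30.0 tilt [-6.e-04 -6.e-04 -1.e+00]
ty yaw -32.57
```

Request:
play_rows(targets=[{"tx":0,"ty":0,"tz":0.0001,"ax":0,"ay":0,"az":0.1,"gripper":-1},{"tx":0,"ty":0,"tz":0,"ax":0,"ay":0,"az":0.1,"gripper":-1}])

```text
time_s: 16.65
eef_pos: [0.5441, -0.0729, 0.052]
tool_rot: [[0.695, 0.719, -0.001], [0.719, -0.695, -0.0], [-0.001, -0.0, -1.0]]
force: [-1.6, -0.9, 3.0]
grip_width: 0.0449
gripper_force: 30.0
```

```bash
python3 -c "
from h import *
st()"
```

```text
t 16.65 p [ 0.5441 -0.0729  0.052 ] q [ 0.19  0.59 -0.18  1.9   0.16  0.67 -0.86] F [-1.6 -0.9  3. ] Tq [-0.07  0.43  0.17] w 0.0449 gf 30.0 tilt [-6.e-04 -5.e-04 -1.e+00]
ty yaw -44.03
```

Request:
play_rows(targets=[{"tx":0,"ty":0,"tz":0.0001,"ax":0,"ay":0,"az":0.1,"gripper":-1},{"tx":0,"ty":0,"tz":0,"ax":0,"ay":0,"az":0.1,"gripper":-1}])

```text
time_s: 16.85
eef_pos: [0.5441, -0.0729, 0.0519]
tool_rot: [[0.824, 0.567, -0.001], [0.567, -0.824, -0.0], [-0.001, -0.0, -1.0]]
force: [-2.8, -0.3, 3.5]
grip_width: 0.0452
gripper_force: 30.0
```

```bash
python3 -c "
from h import *
st()"
```

```text
t 16.85 p [ 0.5441 -0.0729  0.0519] q [ 0.15  0.59 -0.13  1.9   0.12  0.66 -1.02] F [-2.8 -0.3  3.5] Tq [-0.01  0.38  0.75] w 0.0452 gf 30.0 tilt [-8.e-04 -4.e-04 -1.e+00]
ty yaw -55.47
```

Torque has jumped to 0.75 N m, so it's bottoming. I'll confirm with a small extra turn and hold.

Request:
play_rows(targets=[{"tx":0,"ty":0,"tz":0,"ax":0,"ay":0,"az":0.04,"gripper":-1},{"tx":0,"ty":0,"tz":0,"ax":0,"ay":0,"az":0,"gripper":-1}])

```text
time_s: 17.05
eef_pos: [0.5446, -0.0725, 0.0519]
tool_rot: [[0.843, 0.538, 0.0], [0.538, -0.843, -0.0], [-0.0, 0.0, -1.0]]
force: [-1.0, -0.4, 3.1]
grip_width: 0.0453
gripper_force: 30.0
```

```bash
python3 -c "
from h import *
st()"
```

```text
t 17.05 p [ 0.5446 -0.0725  0.0519] q [ 0.14  0.59 -0.12  1.9   0.11  0.66 -1.05] F [-1.  -0.4  3.1] Tq [0.07 0.17 0.78] w 0.0453 gf 30.0 tilt [-1.e-04  4.e-04 -1.e+00]
ty yaw -57.47
```

Torque has levelled off at 0.78 N m, where the pads slip, so the nut is home after about 183° of turning. Now I'll back off a quarter turn.

Request:
play_rows(targets=[{"tx":0,"ty":0,"tz":0,"ax":0,"ay":0,"az":-0.1,"gripper":-1},{"tx":0,"ty":0,"tz":-0.0001,"ax":0,"ay":0,"az":-0.14,"gripper":-1},{"tx":0,"ty":0,"tz":0,"ax":0,"ay":0,"az":-0.14,"gripper":-1},{"tx":0,"ty":0,"tz":-0.0001,"ax":0,"ay":0,"az":-0.14,"gripper":-1},{"tx":0,"ty":0,"tz":-0.0001,"ax":0,"ay":0,"az":-0.14,"gripper":-1},{"tx":0,"ty":0,"tz":0,"ax":0,"ay":0,"az":-0.14,"gripper":-1},{"tx":0,"ty":0,"tz":-0.0001,"ax":0,"ay":0,"az":-0.14,"gripper":-1},{"tx":0,"ty":0,"tz":-0.0001,"ax":0,"ay":0,"az":-0.14,"gripper":-1}])

```text
time_s: 17.85
eef_pos: [0.5441, -0.0722, 0.0524]
tool_rot: [[-0.08, 0.997, -0.001], [0.997, 0.08, 0.001], [0.001, -0.001, -1.0]]
force: [-2.2, 2.4, 2.4]
grip_width: 0.0452
gripper_force: 30.0
```

```bash
python3 -c "
from h import *
st()"
```

```text
t 17.85 p [ 0.5441 -0.0722  0.0524] q [ 0.35  0.62 -0.4   1.89  0.35  0.7  -0.17] F [-2.2  2.4  2.4] Tq [ 0.39  0.37 -0.13] w 0.0452 gf 30.0 tilt [ 1.1e-03 -5.0e-04 -1.0e+00]
ty yaw 4.58
```

Request:
play_rows(targets=[{"tx":0,"ty":0,"tz":-0.0001,"ax":0,"ay":0,"az":-0.14,"gripper":-1},{"tx":0,"ty":0,"tz":0,"ax":0,"ay":0,"az":-0.14,"gripper":-1},{"tx":0,"ty":0,"tz":-0.0001,"ax":0,"ay":0,"az":-0.14,"gripper":-1},{"tx":0,"ty":0,"tz":0,"ax":0,"ay":0,"az":-0.1,"gripper":-1},{"tx":0,"ty":0,"tz":0,"ax":0,"ay":0,"az":0,"gripper":-1},{"tx":0,"ty":0,"tz":0,"ax":0,"ay":0,"az":0,"gripper":-1},{"tx":0,"ty":0,"tz":0,"ax":0,"ay":0,"az":0,"gripper":-1},{"tx":0,"ty":0,"tz":0,"ax":0,"ay":0,"az":0,"gripper":-1}])

```text
time_s: 18.65
eef_pos: [0.5439, -0.0724, 0.0526]
tool_rot: [[-0.56, 0.828, -0.001], [0.828, 0.56, 0.001], [0.001, -0.0, -1.0]]
force: [-2.6, 1.2, 5.6]
grip_width: 0.0448
gripper_force: 30.0
```

```bash
python3 -c "
from h import *
st()
t=imaging.read_camera('scene')[:,:,::-1]
cv2.imwrite('pics/s5.png',np.clip(1.6*cv2.resize(t[130:280,220:400],None,fx=4,fy=4,interpolation=cv2.INTER_CUBIC).astype(float),0,255).astype(np.uint8))"
```

```text
t 18.65 p [ 0.5439 -0.0724  0.0526] q [ 0.45  0.64 -0.52  1.89  0.46  0.74  0.26] F [-2.6  1.2  5.6] Tq [0.32 0.52 0.06] w 0.0448 gf 30.0 tilt [ 1.3e-03 -4.0e-04 -1.0e+00]
ty yaw 34.06
```

View pics/s5.png

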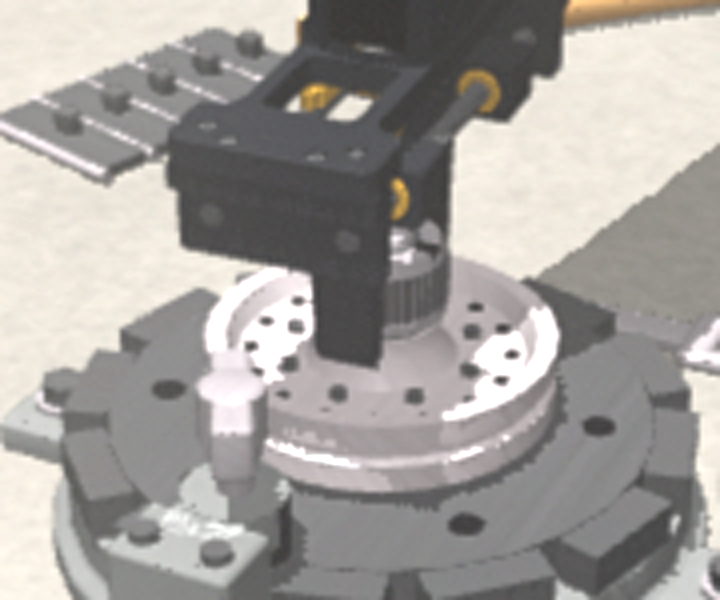

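The picture shows both fingers on the nut, the lock handle still down and turned at (232,420), and the index plate unmoved. The nut is about 91° back from home. Handing in.

```bash
python3 -c "
from cell import env
print(env.close_job())"
```

```text
the job is handed in; nothing more can be done
None
```

The job is handed in: the spindle lock is latched down and turned to its stop, and the nut was bottomed out, backed off about 91° and is still gripped at 30 N; the hand-in call returned no verdict, and the reported TCP height read about 36 mm too low throughout, which I corrected for by touch and camera.

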